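# Refit a burner cap and hold the gas tap down to light the burner

## Robot

A 6-joint arm with a two-finger parallel gripper is mounted at the origin on the work surface. World frame = base frame: x ahead of the robot, y to its left, z up, the work surface at z = 0. Lengths are in m, angles in rad, forces in N, time in s.
With the tool pointing down it reaches from about 0.35 to 0.925 m from the base axis. Payload 6.4 kg.
Tool frame: the origin (TCP) lies at the centre of the arm's flange, where the gripper is bolted on; the fingertips stand 199 mm ahead of it and the grasp point (between the pads) lies 180 mm ahead of it; x points along the fingers, y is the direction in which the jaws open and shut, and the axes are right-handed (so a half turn about x gives the same grasp; the last joint's range is limited). The gripper opens to 94 mm and grips with 3 to 60 N. Pads are 16 mm wide; open, the fingers measure 119 mm over their backs; the gripper's body (75 mm by 177 mm) begins 78 mm behind the grasp point.
Start: joints at [-1.447, 0.245, 1.558, -0, 1.339, -0.174], TCP at [0.191, -0.621, 0.405] pointing down, gripper open.
Joint ranges: [-3.13, 3.13], [-1.02, 2.26], [0.13, 2.54], [-0.95, 4.09], [0.21, 2.88], [-2.74, 2.74]. Speed limits (rad/s): [2.57, 2.57, 3.14, 3.14, 3.14, 3.14].

## Interface

Orientations are given as a rotation vector (axis times angle).
In Python, from cell import robot, snapshot, calibration, spotter gives the robot as it stands.
- The arm moves only by the tool jog_arm, never from a script. Its argument "steps" is a list of rows, each a list of 3 entries, a list of its own where there are three numbers: the finger opening in m, from 0 to 0.094, then the shift along the tool's x, y, z in m, then the turn, a rotation vector about the tool's x, y, z in rad. In form: [[gripper, [x, y, z], [rx, ry, rz]], ...]. A call has 1 to 10 rows; each row shifts and turns the pose as measured when the row begins, along the tool's axes as they then stand; what a row does not reach is not made up. A row lasts 1/8 s, in which the tool goes at most 62.5 mm and 10.7 degrees, less where a joint would pass 70% of its speed; a pose out of reach is approached as far as the arm can. A call with a gripper value outside its range is refused whole. The fingers move at their own pace and stop on an object; "force" is the grip in N (left out, the last holds). Time passes only in rows, so rows that do not move let the fingers close. It gives the time, the measured TCP pose, the force and the opening at its end, in the units of the state.
- robot.observe(): the state, without advancing time (a new reading comes with each control period).
- snapshot(name): name is "scene" or "top" or "wrist"; returns (picture, depth): 384x512x3 uint8, red, green, blue; 384x512 float32, m along the optical axis (not along the pixel's ray), 0 where there is no reading.
- calibration(name): a dict with "fx", "fy", "cx", "cy" (pixels), "eye" and "attitude" of the camera in the world. Camera axes: x right, y down, z forward; pixel columns grow to the right and rows downward; lengths in m; the calibration is good to about 2 mm. The wrist camera is an equidistant fisheye: a pixel r from the principal point sees the ray r / f radians off the axis. A picture is of the moment at which its call begins: read the wrist's pose just before it. calibration takes no time and is no camera call; for the wrist camera it gives the pose at the moment of the call.
- robot.sign_off(): hands the job in, once; it reports no verdict.
Trained networks look in the newest picture that a camera, given by its name, has taken for a name from the list of things; names that differ only in an ending like _2 or _b are one class to them, and where a whole thing is asked for, a point or a joint stands for the part that bears it (a point fixed in the world has none). Each returns a list of dicts, best first, with "score" (0 to 1); they miss things now and then, are a little off and sometimes report something else, mostly with a low value. They report only what shows in the picture. A call takes as long as a camera call.
- spotter.look_for(name, camera): "bbox" ([centre column, centre row, width, height] in pixels, round what is visible of it).
The state is a dict: "clock": time; "joint_positions": joint angles; "qd": joint speeds; "joint_efforts": joint torques, N m; "ee_pos": TCP position; "tcp_rot": TCP orientation; "ft_force": force on the tool from outside, world axes, zero at the start; "moment": the same for the moment, N m; "finger_gap": opening from 0.0 (shut) to 1.0 (fully open).
Only numpy, scipy, OpenCV 4.12 (cv2) and the standard library are available. Lean on these libraries where they do the work, as an engineer would, in place of code of your own. Each camera call takes 0.05 s, during which the arm holds its last target.

## Task

The cap of the bare burner has been washed and lies on the cork trivet: seat it flat on that burner and let go of it, then light the burner with its own knob, the one straight in front of it: push the knob all the way down, turn it anticlockwise to the big-flame mark without letting it come up, and keep holding it there so that the flame sensor can warm up. Finish still holding the knob, all the way down and at the big-flame mark. Leave the other knob alone and do not disturb the saucepan, the pan support or the other things around the hob.

Things in the scene. Friction and masses are not known exactly. Their poses are not given: they have to be found in the camera images.
- cap_mid (a point): the loose burner cap: black enamelled steel disc 58 mm across, 8 mm thick, with a plug under its middle; 120 g, can be gripped at any yaw. Starts right way up on the trivet, standing on its plug, so the disc hangs 6 mm clear of the cork. The point is on the axis at half the disc's thickness: 4 mm above the disc's underside, 10 mm above the foot of the plug
- cap: the same cap; origin at the centre of the foot of its plug, z its axis (up). The plug is steel, 28 mm across and 6 mm long, tapering to 20 mm at the foot
- trivet: round cork trivet on which the cap starts, fixed, 130 mm across, top 8 mm above the worktop, beside the hob on its left or its right; origin at the centre of its underside
- burner_seat (a point): the bare burner, without cap and pan support, either the left or the right one: centre of the top face of its aluminium crown, 28 mm above the worktop. The crown is a ring 50 mm across with a recess 32 mm across and 8 mm deep, into which the cap's plug goes; seated, the cap's disc lies flat on the ring and cap_mid is 4 mm above this point
- burner_bare: the same burner; origin at the centre of its foot on the hob plate, x as the hob's. Foot 68 mm across, 6 mm high; crown above it up to 18 mm. A spark pin and a flame sensor, tops 13 mm high, stand on the far side, 40 mm from the axis, within 20 degrees of the x axis: fingers that come down on the crown's left and right (along y) are clear of them
- hob: the two-burner gas hob: steel plate 320 mm deep (x), 460 mm wide (y), top 10 mm above the worktop; origin at the centre of its underside, x away from the robot, y to the left. Burners at x = +30 mm, y = +115 mm (left) and -115 mm (right); each has its own knob straight in front of it, at x = -120 mm and the same y
- knob_left: black knob of the left burner (+y side): round skirt 46 mm across, on it a bar grip 40 mm long (knob's x) and 14 mm thick (y) with a white line at the +x end. Origin on the turning axis, level with the hob plate while the knob is up; turns and sinks with the knob. At off the white line points straight to the burner
- grip_left (a point): middle of the left knob's bar grip, on the axis, 22 mm above the knob's origin; the bar reaches 9.5 mm above and 9 mm below this point, down to the skirt's flat top. Pinch the bar from above, fingertips just above or on the skirt; the skirt's underside is 7.5 mm above the plate while the knob is up
- push_left (a joint): how far the left knob is pushed down, m: 0 up, 0.006 fully down on its stop (0.005 counts as all the way). A spring lifts it: 4 N to start, 10 N fully down; it comes up when let go
- turn_left (a joint): how far the left knob is turned, rad: 0 off (printed dot), growing anticlockwise seen from above; big-flame mark (large printed drop) at 1.31, give or take 0.2; small flame at 3.3; end stop 3.6. A safety tap, to be turned only while pushed down; light friction, about 0.05 N m, and it stays where it is turned
- knob_right: black knob of the right burner (-y side): round skirt 46 mm across, on it a bar grip 40 mm long (knob's x) and 14 mm thick (y) with a white line at the +x end. Origin on the turning axis, level with the hob plate while the knob is up; turns and sinks with the knob. At off the white line points straight to the burner
- grip_right (a point): middle of the right knob's bar grip, on the axis, 22 mm above the knob's origin; the bar reaches 9.5 mm above and 9 mm below this point, down to the skirt's flat top. Pinch the bar from above, fingertips just above or on the skirt; the skirt's underside is 7.5 mm above the plate while the knob is up
- push_right (a joint): how far the right knob is pushed down, m: 0 up, 0.006 fully down on its stop (0.005 counts as all the way). A spring lifts it: 4 N to start, 10 N fully down; it comes up when let go
- turn_right (a joint): how far the right knob is turned, rad: 0 off (printed dot), growing anticlockwise seen from above; big-flame mark (large printed drop) at 1.31, give or take 0.2; small flame at 3.3; end stop 3.6. A safety tap, to be turned only while pushed down; light friction, about 0.05 N m, and it stays where it is turned
- saucepan: bystander: small steel saucepan standing on the pan support of the finished burner: pot 140 mm across, 84 mm tall, black handle reaching 215 mm from the pot's axis at about 80 mm over the pan's underside; origin at the centre of its underside, x along the handle
- dish: bystander: small round terracotta dish, 148 mm across, 18 mm high, beside the hob; origin at the centre of its underside
- spoon: bystander: short white ceramic spoon, 116 mm long, lying in the terracotta dish; origin near mid-length on its underside, x towards the bowl
- salt_pig: bystander: steel salt pig, dome 110 mm across and 117 mm high with a round slanted mouth; origin at the centre of its underside
- pan_support: bystander: black cast pan support of the bare burner, 200 x 200 x 36 mm, lying on the worktop at the far left, not needed now; origin at the centre of its underside
- oil_bottle: bystander: green oil bottle, 64 mm across, 205 mm tall, at the far right; origin at the centre of its underside
- pepper_mill: bystander: dark wooden pepper mill, 56 mm across, 142 mm tall, at the left, near the robot; origin at the centre of its underside

How it is judged:
On the way, in this order (a step that is already met when the one before it is completed fails the run):
1. the cap is seated flat in the bare burner's crown and let go (horizontal distance between cap_mid and burner_seat below 0.004 m and z of cap_mid in the frame of burner_seat between 0.002 and 0.006 m and angle between cap_mid's own z axis and vertical below 0.06 rad and contact force between the fingers and cap below 0.1 N), for 0.3 s.
2. the knob in front of that burner is pushed all the way down, still at off (((y of burner_seat in the frame of hob above 0 m and value of joint push_left above 0.005 m and value of joint turn_left below 0.3 rad) or (y of burner_seat in the frame of hob below 0 m and value of joint push_right above 0.005 m and value of joint turn_right below 0.3 rad))), for 0.1 s.
3. that knob is turned to the big-flame mark while all the way down (((y of burner_seat in the frame of hob above 0 m and value of joint push_left above 0.005 m and value of joint turn_left between 1.11 and 1.51 rad) or (y of burner_seat in the frame of hob below 0 m and value of joint push_right above 0.005 m and value of joint turn_right between 1.11 and 1.51 rad))), for 0.5 s.
At the end, for the whole second after the job is handed in: the cap lies seated on the bare burner (axis within 4 mm, height within 2 mm, tilt under 0.06 rad) and the knob in front of that burner is held by the fingers (contact over 2 N) at least 5 mm down and turned to 1.31 rad, give or take 0.2 (horizontal distance between cap_mid and burner_seat below 0.004 m and z of cap_mid in the frame of burner_seat between 0.002 and 0.006 m and angle between cap_mid's own z axis and vertical below 0.06 rad and ((y of burner_seat in the frame of hob above 0 m and value of joint push_left above 0.005 m and value of joint turn_left between 1.11 and 1.51 rad and contact force between the fingers and knob_left above 2 N) or (y of burner_seat in the frame of hob below 0 m and value of joint push_right above 0.005 m and value of joint turn_right between 1.11 and 1.51 rad and contact force between the fingers and knob_right above 2 N))); the arm keeps its last pose, push and grip.
It fails at once if a knob is turned while it is up, or let up after it has been turned ((value of joint turn_left above 0.3 rad and value of joint push_left below 0.002 m) or (value of joint turn_right above 0.3 rad and value of joint push_right below 0.002 m)).
It fails at once if the other burner's knob is pushed down or turned ((y of burner_seat in the frame of hob above 0 m and (value of joint push_right above 0.003 m or value of joint turn_right above 0.2 rad)) or (y of burner_seat in the frame of hob below 0 m and (value of joint push_left above 0.003 m or value of joint turn_left above 0.2 rad))).
It fails at once if the saucepan is moved by more than 30 mm or tipped (distance of saucepan from where it was at the start of the episode above 0.03 m or angle between saucepan's own z axis and vertical above 0.2 rad).
It fails at once if another thing around the hob is moved by more than 30 mm (distance of any of dish, spoon, salt_pig, pan_support, oil_bottle, pepper_mill from where it was at the start of the episode above 0.03 m).
It also fails if it takes over 64 s, if anything falls off the work surface, if the arm or the gripper's body presses on something with over 40 N, if the wrist force passes 120 N, or if a joint passes its speed limit or range.

## Working session

There is one attempt and no reset: what is moved stays moved. The work goes in short steps, Python scripts to look and compute and a tool call to move; the robot and the scene stay as the last step left them, time stands still between calls to the robot, and variables do not carry over. Pictures are saved under pics/ and viewed, and the job is handed in when it is done.

Besides the shell and the picture viewer there is one more tool, called after "Emit:" as a command line: name --argument value ..., lists and objects as JSON in quotes. jog_arm: Moves the arm, as the interface text tells. Its arguments: {"type":"object","properties":{"steps":{"type":"array","items":{"type":"array"}},"force":{"type":"number"}},"required":["steps"]}

```bash
mkdir -p pics; ls; python3 - <<'E'
from cell import robot, snapshot, calibration, spotter
import cv2,numpy as np
s=robot.observe();print(s)
for n in("scene","top"):
    p,d=snapshot(n);cv2.imwrite(f"pics/{n}0.png",p[:,:,::-1]);np.save(f"pics/{n}0.npy",d);print(n,calibration(n))
    for t in["cap","trivet","burner_bare","knob_left","knob_right","hob","saucepan"]:
        print(t,[(x['bbox'],round(x['score'],2)) for x in spotter.look_for(t,n)[:2]])
E
```

```text
pics
{'clock': 0.0, 'joint_positions': array([-1.44711096e+00,  2.45799936e-01,  1.55897850e+00, -3.30458771e-05,
        1.33869505e+00, -1.74085118e-01]), 'qd': array([ 6.98813369e-04, -1.49084719e-03,  1.46938632e-03,  3.27080738e-05,
        2.69438851e-03,  3.43708539e-04]), 'joint_efforts': array([-6.06347530e-04, -4.15830159e+01, -3.14602125e+01,  6.85038627e-02,
        3.32489039e-02, -1.26221012e-04]), 'ee_pos': array([ 0.19068813, -0.62117094,  0.40357314]), 'tcp_rot': array([ 2.06207697,  0.3112684 , -2.06204517]), 'ft_force': array([ 0.50455842, -0.10035618, -0.69174133]), 'moment': array([-0.06094713,  0.02570806, -0.00374642]), 'finger_gap': 1.0012023655334537}
scene {'fx': 424.0091850363454, 'fy': 424.0091850363454, 'cx': 255.29143044528743, 'cy': 198.89957293034328, 'eye': array([1.56230622, 0.42796761, 1.44632654]), 'attitude': array([-1.49497112, -2.18190378,  0.80327548])}
cap [([137.1, 160.9, 17.9, 36.6], 0.52)]
trivet [([180.7, 190.9, 23.7, 19.4], 0.82)]
burner_bare [([229.1, 223.1, 14.9, 11.6], 0.58)]
knob_left [([294.4, 213.1, 4.9, 9.9], 0.51)]
knob_right [([2
[... 172 characters left out ...]
38276445448, 'fy': 364.3338276445448, 'cx': 258.55266762656385, 'cy': 191.87576723470661, 'eye': array([ 0.25007818, -0.00280374,  1.23802096]), 'attitude': array([-2.15414381,  2.06741779, -0.21514164])}
cap [([367.8, 191.3, 19.3, 13.4], 0.48)]
trivet [([367.4, 192.8, 37.8, 41.0], 0.68), ([213.9, 194.5, 15.9, 12.0], 0.45)]
burner_bare [([284.0, 159.3, 19.2, 19.6], 0.87), ([444.4, 193.9, 45.0, 22.2], 0.48)]
knob_left [([214.7, 195.6, 13.5, 12.3], 0.7), ([285.1, 160.4, 16.0, 18.6], 0.64)]
knob_right [([282.4, 201.8, 10.6, 17.4], 0.62)]
hob [([251.2, 167.4, 139.5, 98.9], 0.82), ([214.8, 195.6, 17.9, 16.9], 0.54)]
saucepan [([216.9, 124.5, 48.1, 89.1], 0.83), ([115.4, 245.0, 29.6, 16.2], 0.31)]
```

```bash
python3 - <<'E'
import cv2
a=cv2.imread("pics/top0.png");cv2.imwrite("pics/topbig.png",cv2.resize(a[90:290,100:480],(798,420),interpolation=cv2.INTER_CUBIC))
a=cv2.imread("pics/scene0.png");cv2.imwrite("pics/scenebig.png",cv2.resize(a[100:320,100:400],(780,572),interpolation=cv2.INTER_CUBIC))
E
```

```text
(no output)
```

View pics/topbig.png

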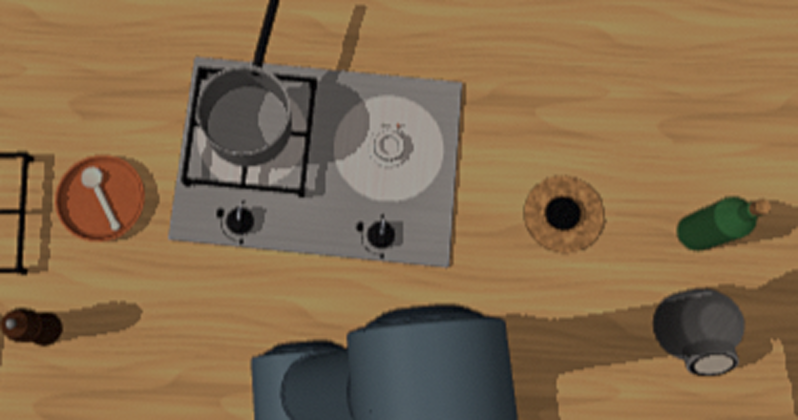

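View pics/scenebig.png

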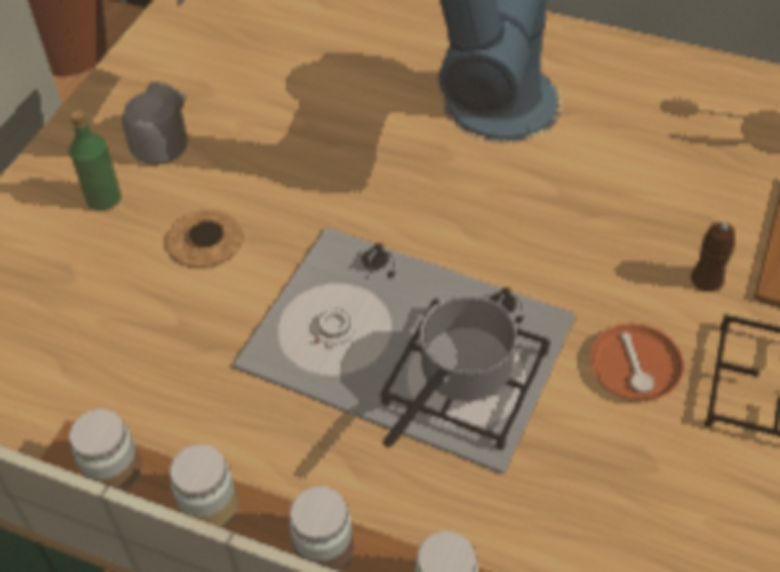

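The top picture shows the bare burner on the right at about (285,160), its knob at (281,201), and the cap on the cork trivet at (368,191). The saucepan is on the left burner with its handle pointing away from the robot.

```bash
cat > h.py <<'E'
import numpy as np,cv2
from scipy.spatial.transform import Rotation as R
def ray(c,u,v,fish=False):
    x=np.array([(u-c['cx'])/c['fx'],(v-c['cy'])/c['fy']])
    if fish:
        r=np.linalg.norm(x); k=np.sin(r)/r if r>1e-9 else 1
        d=np.array([x[0]*k,x[1]*k,np.cos(r)])
    else: d=np.array([x[0],x[1],1.])
    return R.from_rotvec(c['attitude']).apply(d)
def onz(c,u,v,z,fish=False):
    d=ray(c,u,v,fish);e=np.array(c['eye']);return e+d*(z-e[2])/d[2]
def proj(c,P,fish=False):
    q=R.from_rotvec(c['attitude']).inv().apply(np.atleast_2d(P)-np.array(c['eye']))
    if fish:
        rr=np.hypot(q[:,0],q[:,1]);th=np.arctan2(rr,q[:,2]);k=th/np.maximum(rr,1e-9)
        return np.c_[c['cx']+c['fx']*q[:,0]*k,c['cy']+c['fy']*q[:,1]*k]
    return np.c_[c['cx']+c['fx']*q[:,0]/q[:,2],c['cy']+c['fy']*q[:,1]/q[:,2]]
E
python3 - <<'E'
from h import *
from cell import calibration
c=calibration("top");cs=calibration("scene")
for n,u,v,z in[("cap",368,191.5,.022),("trivet",367.4,192,.008),("burner",285.5,160,.028),("knobR",281.5,201,.041),("knobL",214.5,195,.041),
 ("c_fl",193.5,118,.01),("c_fr",320,129.5,.01),("c_nr",314,216,.01),("c_nl",181.5,203.5,.01)]:
    print(n,onz(c,u,v,z).round(4))
for n,u,v,z in[("cap",100+206*300/780,100+234*220/572,.022),("burner",100+333*300/780,100+322*220/572,.028),("knobR",100+376*300/780,100+252*220/572,.041)]:
    print('scene',n,onz(cs,u,v,z).round(4))
a=cv2.imread("pics/top0.png");cv2.imwrite("pics/t1.png",cv2.resize(a[130:230,250:400],(795,530),interpolation=cv2.INTER_CUBIC))
E
```

```text
cap [ 0.5212 -0.3666  0.022 ]
trivet [ 0.5225 -0.3686  0.008 ]
burner [ 0.6196 -0.082   0.028 ]
knobR [ 0.4726 -0.0715  0.041 ]
knobL [0.4838 0.1534 0.041 ]
c_fl [0.7686 0.2514 0.01  ]
c_fr [ 0.7435 -0.2034  0.01  ]
c_nr [ 0.4311 -0.1851  0.01  ]
c_nl [0.4556 0.2682 0.01  ]
scene cap [ 0.5312 -0.3611  0.022 ]
scene burner [ 0.6295 -0.0786  0.028 ]
scene knobR [ 0.4793 -0.0655  0.041 ]
```

View pics/t1.png

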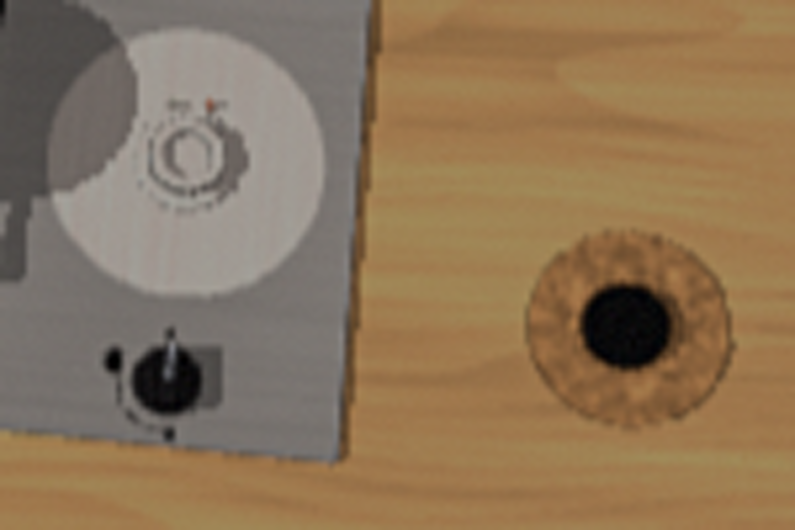

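```bash
python3 - <<'E'
from h import *
from cell import robot,calibration,snapshot,spotter
s=robot.observe();M=R.from_rotvec(s['tcp_rot']).as_matrix();print(M.round(3))
c=calibration('wrist');print(c);print(M.T@(np.array(c['eye'])-s['ee_pos']));print(R.from_rotvec(c['attitude']).as_matrix().round(3))
# needed shift
print(M.T@(np.array([.521,-.367,.40])-s['ee_pos']))
E
```

```text
[[ 0.     0.293 -0.956]
 [-0.    -0.956 -0.293]
 [-1.     0.    -0.   ]]
{'fx': 297.3186396354542, 'fy': 297.3186396354542, 'cx': 252.8919714501147, 'cy': 182.12262475398705, 'eye': array([ 0.26513769, -0.59814516,  0.38547823]), 'attitude': array([ 2.34372697, -1.73490141, -0.23509831])}
[ 0.01921495 -0.00040343 -0.07795805]
[[ 0.292 -0.922 -0.254]
 [-0.956 -0.282 -0.078]
 [-0.     0.266 -0.964]]
[ 0.00468421 -0.14629933 -0.39038041]
```

Emit:
jog_arm --steps '[[0.094,[0,-0.021,-0.056],[0,0,0]],[0.094,[0,-0.021,-0.056],[0,0,0]],[0.094,[0,-0.021,-0.056],[0,0,0]],[0.094,[0,-0.021,-0.056],[0,0,0]],[0.094,[0,-0.021,-0.056],[0,0,0]],[0.094,[0,-0.021,-0.056],[0,0,0]],[0.094,[0,-0.021,-0.056],[0,0,0]],[0.094,[0,0,0],[0.18,0,0]],[0.094,[0,0,0],[0.18,0,0]],[0.094,[0,0,0],[0,0,0]]]'

```text
clock: 2.05
ee_pos: [0.5331, -0.3577, 0.4056]
tcp_rot: [-2.189, 0.082, 2.184]
ft_force: [0.5, 0.6, 0.1]
finger_gap: 0.998
```

```bash
cat > w.py <<'E'
import sys
from h import *
from cell import robot,calibration,snapshot,spotter
n=sys.argv[1]
s=robot.observe();c=calibration('wrist');p,d=snapshot('wrist')
cv2.imwrite(f'pics/{n}.png',cv2.resize(p[:,:,::-1],(768,576)));cv2.imwrite(f'pics/raw_{n}.png',p[:,:,::-1]);np.save(f'pics/{n}.npy',d)
import pickle;pickle.dump((s,c),open(f'pics/{n}.pkl','wb'))
print(s['clock'],s['ee_pos'].round(4),R.from_rotvec(s['tcp_rot']).as_matrix().round(3).tolist(),s['finger_gap'],s['ft_force'].round(2))
for t in sys.argv[2:]:
    print(t,[(x['bbox'],round(x['score'],2)) for x in spotter.look_for(t,'wrist')[:2]])
E
python3 w.py w1 cap burner_bare knob_right
```

```text
2.05 [ 0.5331 -0.3577  0.4056] [[0.002, -0.072, -0.997], [-0.003, -0.997, 0.072], [-1.0, 0.003, -0.002]] 0.9977004067950127 [0.55 0.63 0.08]
cap [([261.8, 173.2, 45.1, 48.8], 0.7)]
burner_bare [([58.5, 118.1, 38.3, 52.7], 0.63)]
knob_right [([67.9, 216.8, 19.8, 32.3], 0.96)]
```

View pics/w1.png

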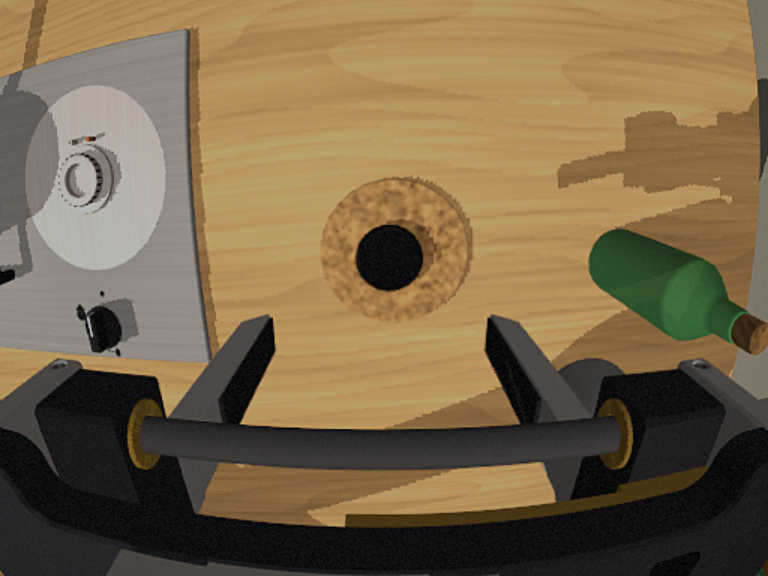

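Cap is centred at about (389,258) in the enlarged view, i.e. raw (259.5,172); the burner is at the left, the knob at lower left.

```bash
cat > capfind.py <<'E'
import sys,pickle
from h import *
n=sys.argv[1];u0,v0=float(sys.argv[2]),float(sys.argv[3]);z=float(sys.argv[4]);thr=int(sys.argv[5]) if len(sys.argv)>5 else 45
s,c=pickle.load(open(f'pics/{n}.pkl','rb'));p=cv2.imread(f'pics/raw_{n}.png')
m=(p.max(2)<thr).astype(np.uint8)
k,l,st,ce=cv2.connectedComponentsWithStats(m);i=l[int(v0),int(u0)];print(st[i],ce[i])
cn=max(cv2.findContours((l==i).astype(np.uint8),cv2.RETR_EXTERNAL,cv2.CHAIN_APPROX_NONE)[0],key=len)[:,0]
P=np.array([onz(c,u,v,z,True) for u,v in cn])
(x,y),r=cv2.minEnclosingCircle((P[:,:2]*1000).astype(np.float32));print('enclosing mm',x,y,r)
A=np.c_[2*P[:,:2],np.ones(len(P))];q=np.linalg.lstsq(A,(P[:,:2]**2).sum(1),rcond=None)[0];print('circ',q[:2],np.sqrt(q[2]+q[0]**2+q[1]**2))
M=R.from_rotvec(s['tcp_rot']).as_matrix();print('shift tool to centre',M.T@(np.r_[q[:2],s['ee_pos'][2]]-s['ee_pos']), 'tilt',M[:,0])
E
python3 capfind.py w1 259 172 .022
python3 - <<'E'
from h import *
import pickle
s,c=pickle.load(open('pics/w1.pkl','rb'))
for n,u,v,z in[("burner",83/1.5,179/1.5,.028),("knob",102/1.5,320/1.5,.041)]: print(n,onz(c,u,v,z,True))
E
```

```text
[ 238  150   44   44 1514] [259.25363276 171.37516513]
enclosing mm 524.3243408203125 -365.3195495605469 28.310497283935547
circ [ 0.52417226 -0.36557771] 0.027512658178679386
shift tool to centre [5.26632161e-06 8.48222128e-03 8.30847770e-03] tilt [ 0.00218518 -0.00314342 -0.99999267]
burner [ 0.62443892 -0.08722374  0.028     ]
knob [ 0.48973942 -0.0879354   0.041     ]
```

Emit:
jog_arm --steps '[[0.094,[0.05,0.0085,0.008],[0,0,0]],[0.094,[0.05,0,0],[0,0,0]],[0.094,[0.03,0,0],[0,0,0]],[0.094,[0,0,0],[0,0,0]]]'

```text
clock: 2.75
ee_pos: [0.5237, -0.3686, 0.2743]
tcp_rot: [-2.194, 0.083, 2.183]
ft_force: [-0.6, 0.9, -0.1]
finger_gap: 0.998
```

```bash
python3 w.py w2 cap
```

```text
2.75 [ 0.5237 -0.3686  0.2743] [[0.005, -0.07, -0.998], [-0.006, -0.998, 0.07], [-1.0, 0.006, -0.005]] 0.9981945973260093 [-0.57  0.89 -0.06]
cap [([249.1, 199.8, 66.5, 63.3], 0.8)]
```

View pics/w2.png

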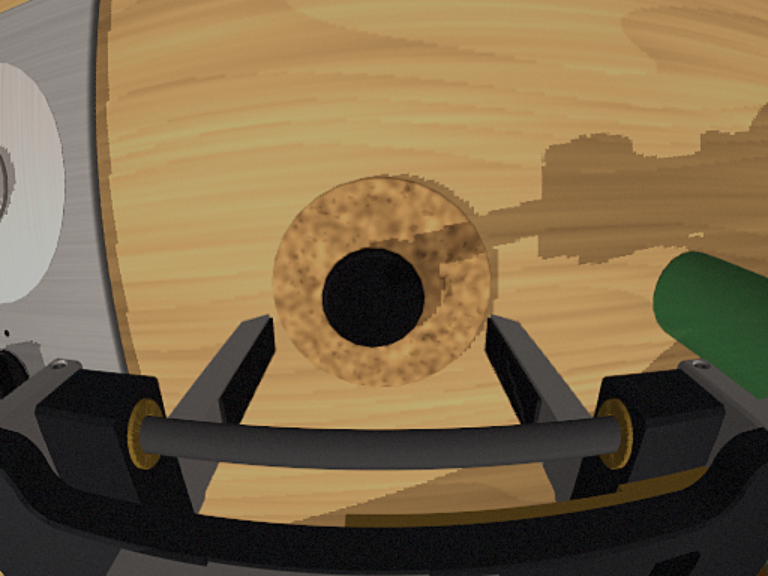

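```bash
python3 capfind.py w2 249 199 .022; cat > need.py <<'E'
import sys
from h import *
from cell import robot
# need.py x y tcpz yaw_of_tool_y : shift & turn, tool frame
x,y,z,yaw=map(float,sys.argv[1:5])
s=robot.observe();M=R.from_rotvec(s['tcp_rot']).as_matrix()
X=np.array([0,0,-1.]);Y=np.array([np.cos(yaw),np.sin(yaw),0]);T=np.c_[X,Y,np.cross(X,Y)]
print('tcp',s['ee_pos'].round(4),'grasp pt',(s['ee_pos']+.18*M[:,0]).round(4),'yaw',np.arctan2(M[1,1],M[0,1]).round(4),'J6',s['joint_positions'][5].round(2),'gap',round(s['finger_gap']*94,1),'ft',s['ft_force'].round(2),s['clock'])
print('shift',(M.T@(np.array([x,y,z])-s['ee_pos'])).round(4),'turn',R.from_matrix(M.T@T).as_rotvec().round(4))
E
python3 need.py .524 -.3656 .21 -1.63
```

```text
[ 215  165   68   66 3483] [248.37553833 197.91329314]
enclosing mm 524.4132080078125 -365.1348876953125 28.833932876586914
circ [ 0.52423233 -0.36561661] 0.027994716754716747
shift tool to centre [-1.55703887e-05 -2.96867239e-03 -3.27333960e-04] tilt [ 0.00507661 -0.00622125 -0.99996776]
tcp [ 0.5247 -0.3693  0.2778] grasp pt [ 0.5264 -0.3712  0.0978] yaw -1.641 J6 0.85 gap 94.3 ft [ 0.19 -0.37 -0.48] 2.85
shift [ 0.0678 -0.0043  0.0017] turn [-0.011  -0.0103 -0.01  ]
```

```bash
python3 - <<'E'
from cell import robot,snapshot
for i in range(5):
    s=robot.observe();print(s['clock'],s['ee_pos'].round(4),s['tcp_rot'].round(4),s['qd'].round(3));snapshot('wrist')
E
```

```text
2.85 [ 0.5247 -0.3693  0.2778] [-2.2015  0.0882  2.1797] [ 0.004 -0.025 -0.024  0.001 -0.003  0.006]
2.9 [ 0.525  -0.3695  0.2788] [-2.2038  0.0898  2.1787] [ 0.002 -0.014 -0.011  0.001 -0.002  0.003]
2.95 [ 0.5252 -0.3695  0.2793] [-2.2047  0.0904  2.1783] [ 0.001 -0.005 -0.002  0.001 -0.002  0.004]
3.0 [ 0.5252 -0.3695  0.2793] [-2.2049  0.0905  2.1783] [ 0.003  0.     0.003 -0.002  0.001 -0.001]
3.05 [ 0.5251 -0.3694  0.2792] [-2.2047  0.0903  2.1784] [ 0.     0.004  0.006  0.001 -0.002  0.001]
```

Emit:
jog_arm --steps '[[0.094,[0.02,-0.0045,0.0017],[-0.013,-0.014,-0.015]],[0.094,[0,0,0],[0,0,0]],[0.094,[0,0,0],[0,0,0]],[0.094,[0,0,0],[0,0,0]]]'

```text
clock: 3.6
ee_pos: [0.524, -0.3644, 0.258]
tcp_rot: [-2.189, 0.057, 2.194]
ft_force: [0.8, -0.8, 0.2]
finger_gap: 1.002
```

```bash
python3 need.py .5243 -.3655 .21 -1.63
```

```text
tcp [ 0.524  -0.3644  0.258 ] grasp pt [ 0.5236 -0.3637  0.078 ] yaw -1.6265 J6 0.84 gap 94.2 ft [ 0.79 -0.76  0.2 ] 3.6
shift [ 0.048   0.0012 -0.0005] turn [0.0035 0.0025 0.0041]
```

Emit:
jog_arm --steps '[[0.094,[0.03,0.0012,-0.0005],[0.0035,0.0025,0.004]],[0.094,[0.012,0,0],[0,0,0]],[0.094,[0,0,0],[0,0,0]],[0.094,[0,0,0],[0,0,0]]]'

```text
clock: 4.1
ee_pos: [0.5252, -0.3664, 0.2175]
tcp_rot: [-2.196, 0.068, 2.189]
ft_force: [0.8, 0.3, -1.3]
finger_gap: 1.0
```

```bash
python3 w.py w3 cap;python3 need.py .5243 -.3655 .21 -1.63
```

```text
4.1 [ 0.5252 -0.3664  0.2175] [[0.003, -0.059, -0.998], [-0.003, -0.998, 0.059], [-1.0, 0.003, -0.003]] 0.9995866171925577 [ 0.79  0.27 -1.26]
cap [([253.9, 226.5, 84.7, 86.0], 0.72)]
tcp [ 0.5252 -0.3665  0.2177] grasp pt [ 0.5258 -0.367   0.0377] yaw -1.63 J6 0.84 gap 93.8 ft [-0.49 -0.86 -0.02] 4.2
shift [ 0.0077 -0.0009  0.001 ] turn [-0.     -0.0035 -0.0031]
```

View pics/w3.png

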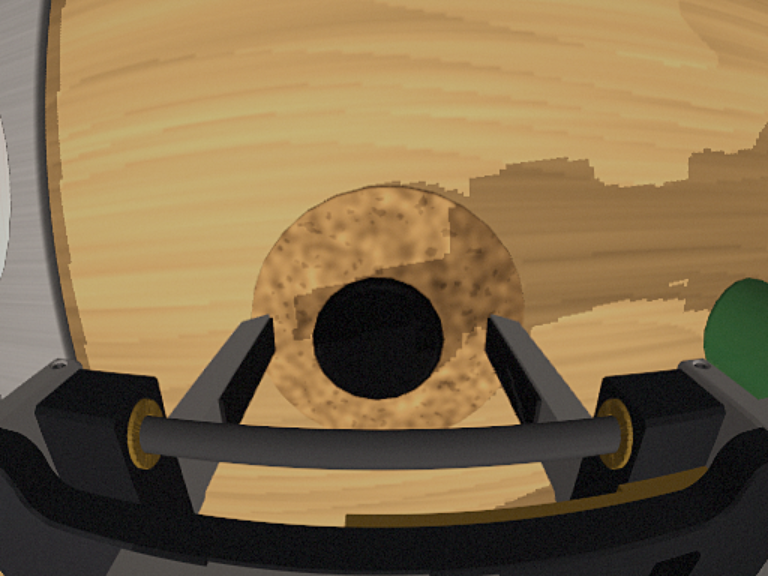

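```bash
python3 capfind.py w3 252 225 .022
```

```text
[ 209  185   87   81 5498] [251.65005457 225.15023645]
enclosing mm 524.5765991210938 -365.4124450683594 28.905258178710938
circ [ 0.52457152 -0.36543373] 0.02820755052223486
shift tool to centre [-5.09074211e-06 -9.66942703e-04  7.27724612e-04] tilt [ 0.00309506 -0.00299449 -0.99999073]
```

Emit:
jog_arm --steps '[[0.094,[0.0075,-0.0009,0.001],[0,-0.0035,-0.003]],[0.094,[0,0,0],[0,0,0]],[0.094,[0,0,0],[0,0,0]]]'

```text
clock: 4.58
ee_pos: [0.5245, -0.3657, 0.2108]
tcp_rot: [-2.193, 0.066, 2.191]
ft_force: [-0.1, 0.1, -1.0]
finger_gap: 1.002
```

```bash
python3 need.py .5243 -.3655 .21 -1.63
```

```text
tcp [ 0.5245 -0.3657  0.2108] grasp pt [ 0.5247 -0.3658  0.0308] yaw -1.6299 J6 0.84 gap 94.2 ft [-0.14  0.08 -0.97] 4.575
shift [ 0.0008 -0.0001  0.0003] turn [ 0.0001 -0.0011 -0.001 ]
```

Emit:
jog_arm --force 20 --steps '[[0.094,[0.0012,0,0.0003],[0,0,0]],[0.05,[0,0,0],[0,0,0]],[0.05,[0,0,0],[0,0,0]],[0.05,[0,0,0],[0,0,0]],[0.05,[0,0,0],[0,0,0]],[0.05,[0,0,0],[0,0,0]],[0.05,[0,0,0],[0,0,0]]]'

```text
clock: 5.45
ee_pos: [0.5243, -0.3657, 0.2097]
tcp_rot: [-2.194, 0.066, 2.191]
ft_force: [-0.3, 0.9, 0.2]
finger_gap: 0.605
```

```bash
python3 w.py w4;python3 need.py .5243 -.3655 .21 -1.63
```

```text
5.45 [ 0.5243 -0.3657  0.2097] [[0.001, -0.059, -0.998], [-0.001, -0.998, 0.059], [-1.0, 0.001, -0.001]] 0.6050861736339459 [-0.32  0.94  0.19]
tcp [ 0.5243 -0.3657  0.2097] grasp pt [ 0.5245 -0.3659  0.0297] yaw -1.6298 J6 0.84 gap 56.2 ft [ 0.48 -0.41 -0.06] 5.5
shift [-0.0003 -0.0002  0.    ] turn [ 0.0002 -0.0014 -0.0013]
```

View pics/w4.png

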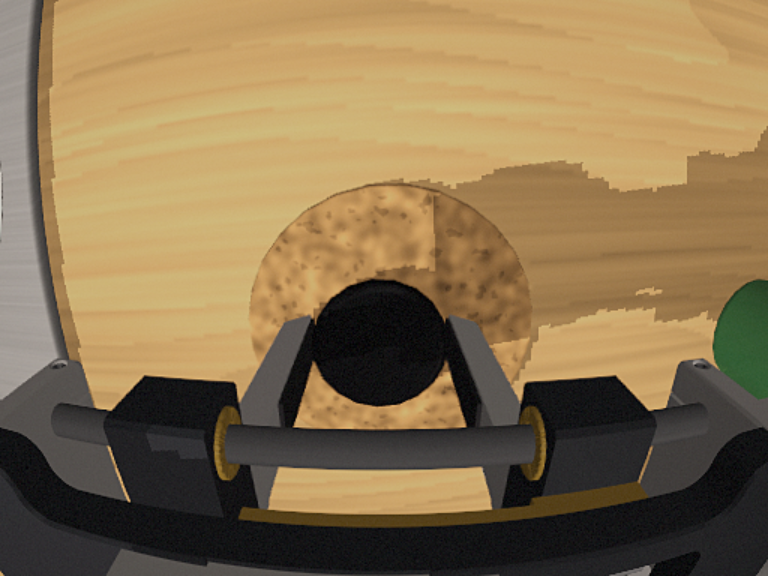

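Emit:
jog_arm --steps '[[0.05,[-0.05,0,0],[0,0,0]],[0.05,[-0.05,0,0],[0,0,0]],[0.05,[-0.03,-0.03,-0.008],[0,0,0]],[0.05,[0,-0.055,-0.016],[0,0,0]],[0.05,[0,-0.055,-0.016],[0,0,0]],[0.05,[0,-0.055,-0.016],[0,0,0]],[0.05,[0,-0.045,-0.012],[0,0,0]],[0.05,[0,-0.03,-0.008],[0,0,0]],[0.05,[0,0,0],[0,0,0]],[0.05,[0,0,0],[0,0,0]]]'

```text
clock: 6.75
ee_pos: [0.6174, -0.093, 0.3412]
tcp_rot: [-2.187, 0.065, 2.192]
ft_force: [-0.0, 0.2, -1.6]
finger_gap: 0.603
```

```bash
python3 w.py w5 burner_bare knob_right cap;python3 need.py .622 -.084 .26 -1.63
```

```text
6.75 [ 0.6174 -0.093   0.3412] [[-0.002, -0.061, -0.998], [0.002, -0.998, 0.061], [-1.0, -0.002, 0.002]] 0.6027438332874195 [-0.03  0.24 -1.59]
burner_bare [([244.3, 163.1, 65.8, 67.6], 0.77), ([253.2, 229.4, 88.7, 81.0], 0.6)]
knob_right [([241.8, 278.7, 34.2, 10.0], 0.7)]
cap [([254.1, 227.1, 87.1, 87.4], 0.81), ([242.6, 281.0, 38.5, 9.3], 0.33)]
tcp [ 0.6173 -0.0937  0.3415] grasp pt [ 0.617  -0.0933  0.1615] yaw -1.6336 J6 1.3 gap 56.5 ft [ 0.45  0.24 -1.41] 6.95
shift [ 0.0815 -0.0098 -0.0042] turn [-0.0036  0.0018  0.0019]
```

View pics/w5.png

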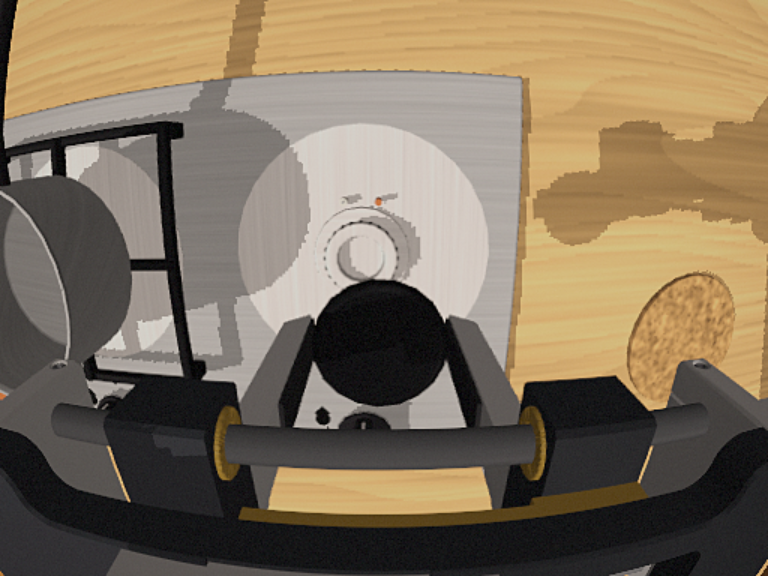

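Emit:
jog_arm --steps '[[0.05,[0,-0.01,0.04],[0,0,0]],[0.05,[0,0,0],[0,0,0]],[0.05,[0,0,0],[0,0,0]],[0.05,[0,0,0],[0,0,0]]]'

```text
clock: 7.45
ee_pos: [0.5777, -0.084, 0.3417]
tcp_rot: [-2.186, 0.072, 2.187]
ft_force: [0.0, 0.3, -2.0]
finger_gap: 0.603
```

```bash
python3 w.py w6 burner_bare; python3 capfind.py w4 252 228 .022 25
python3 - <<'E'
import cv2
a=cv2.imread('pics/raw_w6.png');cv2.imwrite('pics/w6c.png',cv2.resize(a[90:240,160:340],(792,660)[:2] if 0 else (720,600),interpolation=cv2.INTER_CUBIC))
E
```

```text
7.45 [ 0.5777 -0.084   0.3417] [[-0.0, -0.067, -0.998], [0.001, -0.998, 0.067], [-1.0, -0.001, 0.001]] 0.6029406759172529 [ 0.03  0.35 -2.03]
burner_bare [([248.0, 130.6, 63.4, 71.2], 0.55)]
[ 186  186  135   99 6725] [252.86364312 232.55122677]
enclosing mm 504.8333435058594 -364.2113952636719 48.748008728027344
circ [ 0.5113213  -0.36456518] 0.03634661784357064
shift tool to centre [-1.86148110e-05 -3.86229097e-04  1.30079911e-02] tilt [ 0.00130897 -0.00142796 -0.99999812]
```

View pics/w6c.png

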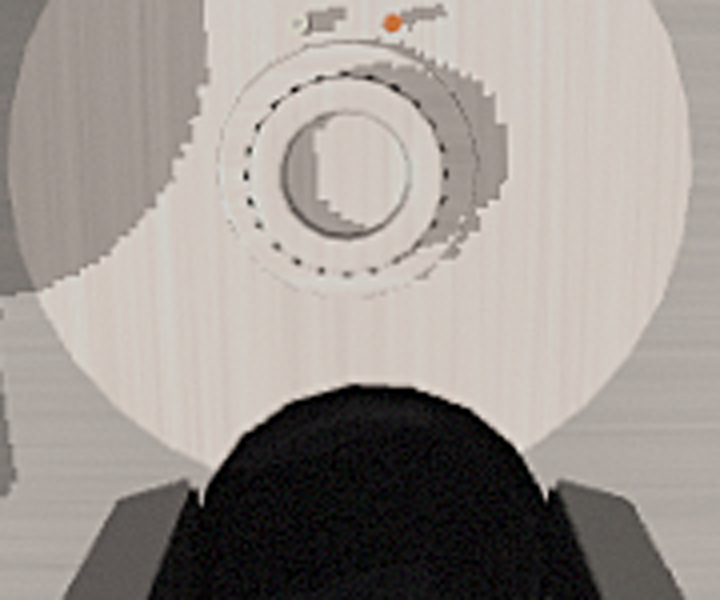

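The crown's recess rim is centred at zoom (346,174), raw (246.2,133.2); spark pin and sensor are beyond it.

```bash
python3 - <<'E'
from h import *
import pickle
s,c=pickle.load(open('pics/w6.pkl','rb'));a=cv2.imread('pics/raw_w6.png')
f=lambda x,y:(160+(x+.5)/4-.5,90+(y+.5)/4-.5)
C=onz(c,*f(346,174),.028,True);print(C)
for z,r in((.028,.016),(.028,.025)):
    t=np.linspace(0,2*np.pi,80);P=np.c_[C[0]+r*np.cos(t),C[1]+r*np.sin(t),0*t+z]
    q=proj(c,P,True);print(((q-[160,90]+.5)*4-.5).min(0),((q-[160,90]+.5)*4-.5).max(0))
d=np.load('pics/w6.npy');q=proj(c,C[None]+[[0,.0205,0]],True)[0];print(q,d[int(round(q[1])),int(round(q[0]))])
# pins midpoint & hob white circle for yaw
for x,y in((302,22),(392,22)): print(onz(c,*f(x,y),.023,True))
v=ray(c,*q,True);z=d[int(round(q[1])),int(round(q[0]))];ax=R.from_rotvec(c['attitude']).apply([0,0,1.]);print('3d',np.array(c['eye'])+v*z/(v@ax))
E
python3 need.py .6225 -.085 .26 -1.63
```

```text
[ 0.62485203 -0.07938445  0.028     ]
[281.63838409 109.80381716] [410.49922387 237.44712877]
[245.65321554  73.51232698] [446.70506487 272.6912153 ]
[225.59542021 134.64767848] 0.29171202
[ 0.66347416 -0.07104537  0.023     ]
[ 0.66184597 -0.09335441  0.023     ]
3d [ 0.62493404 -0.05896454  0.0287919 ]
tcp [ 0.5778 -0.0839  0.3417] grasp pt [ 0.5777 -0.0837  0.1617] yaw -1.6377 J6 1.3 gap 56.6 ft [ 0.06 -0.35 -1.33] 7.55
shift [ 0.0817 -0.0018 -0.0448] turn [-0.0077  0.0005  0.0013]
```

```bash
python3 need.py .6249 -.0794 .255 -1.63
```

```text
tcp [ 0.5778 -0.0839  0.3417] grasp pt [ 0.5777 -0.0837  0.1617] yaw -1.6377 J6 1.3 gap 56.6 ft [ 0.06 -0.35 -1.33] 7.55
shift [ 0.0867 -0.0075 -0.0468] turn [-0.0077  0.0005  0.0013]
```

Emit:
jog_arm --steps '[[0.05,[0.03,-0.007,-0.045],[-0.007,0,0.001]],[0.05,[0.035,0,0],[0,0,0]],[0.05,[0.005,0,0],[0,0,0]],[0.05,[0,0,0],[0,0,0]],[0.05,[0,0,0],[0,0,0]]]'

```text
clock: 8.18
ee_pos: [0.6267, -0.0808, 0.2738]
tcp_rot: [-2.198, 0.068, 2.185]
ft_force: [0.5, 0.1, -0.8]
finger_gap: 0.599
```

```bash
python3 need.py .6249 -.0794 .2237 -1.63
```

```text
tcp [ 0.6267 -0.0808  0.2738] grasp pt [ 0.6278 -0.0811  0.0938] yaw -1.631 J6 1.32 gap 56.3 ft [ 0.52  0.1  -0.76] 8.175
shift [ 0.0501 -0.0014  0.0022] turn [-0.001  -0.0062 -0.0015]
```

Emit:
jog_arm --steps '[[0.05,[0.025,-0.0014,0.0022],[-0.001,-0.006,-0.0015]],[0.05,[0.008,0,0],[0,0,0]],[0.05,[0,0,0],[0,0,0]],[0.05,[0,0,0],[0,0,0]]]'

```text
clock: 8.68
ee_pos: [0.6248, -0.0794, 0.2403]
tcp_rot: [-2.194, 0.066, 2.189]
ft_force: [0.1, -0.3, -1.8]
finger_gap: 0.603
```

```bash
python3 need.py .6249 -.0794 .2237 -1.63
```

```text
tcp [ 0.6248 -0.0794  0.2403] grasp pt [ 0.6252 -0.0795  0.0603] yaw -1.6302 J6 1.32 gap 56.7 ft [ 0.07 -0.31 -1.77] 8.675
shift [ 0.0166 -0.     -0.0001] turn [-0.0002 -0.0024 -0.0005]
```

Well aligned. Lower to seating height in small steps.

Emit:
jog_arm --steps '[[0.05,[0.008,0,0],[0,-0.002,0]],[0.05,[0.004,0,0],[0,0,0]],[0.05,[0.002,0,0],[0,0,0]],[0.05,[0,0,0],[0,0,0]]]'

```text
clock: 9.18
ee_pos: [0.625, -0.0795, 0.2259]
tcp_rot: [-2.193, 0.066, 2.19]
ft_force: [-0.2, -0.0, -2.0]
finger_gap: 0.601
```

```bash
python3 w.py w7; python3 need.py .6249 -.0794 .2237 -1.63
```

```text
9.175 [ 0.625  -0.0795  0.2259] [[0.001, -0.059, -0.998], [-0.001, -0.998, 0.059], [-1.0, 0.001, -0.001]] 0.6005963773267762 [-0.17 -0.02 -2.04]
tcp [ 0.6251 -0.0795  0.2261] grasp pt [ 0.6254 -0.0797  0.0461] yaw -1.6301 J6 1.32 gap 56.6 ft [ 0.49 -0.17 -1.98] 9.225
shift [ 0.0024 -0.0001  0.0002] turn [-0.0001 -0.0016 -0.0008]
```

View pics/w7.png

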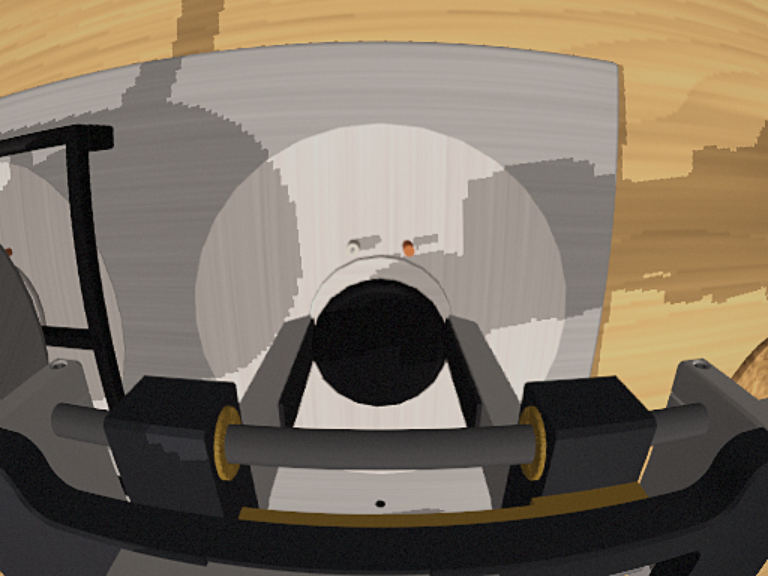

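Emit:
jog_arm --steps '[[0.05,[0.002,0,0],[0,-0.0015,0]],[0.05,[0.0005,0,0],[0,0,0]],[0.05,[0,0,0],[0,0,0]]]'

```text
clock: 9.6
ee_pos: [0.6253, -0.0795, 0.2238]
tcp_rot: [-2.193, 0.066, 2.191]
ft_force: [-0.1, -0.2, -1.1]
finger_gap: 0.606
```

```bash
python3 need.py .6249 -.0794 .2237 -1.63
```

```text
tcp [ 0.6253 -0.0795  0.2238] grasp pt [ 0.6254 -0.0797  0.0438] yaw -1.6302 J6 1.32 gap 56.9 ft [-0.15 -0.25 -1.06] 9.6
shift [ 0.0001 -0.0001  0.0004] turn [-0.0002 -0.0007 -0.001 ]
```

Right at seating height with no side force; release, then rise.

Emit:
jog_arm --steps '[[0.094,[0,0,0],[0,0,0]],[0.094,[0,0,0],[0,0,0]],[0.094,[0,0,0],[0,0,0]],[0.094,[0,0,0],[0,0,0]],[0.094,[0,0,0],[0,0,0]],[0.094,[-0.03,0,0],[0,0,0]],[0.094,[-0.04,0,0],[0,0,0]],[0.094,[-0.04,0,0.03],[0,0,0]],[0.094,[0,0,0.02],[0,0,0]],[0.094,[0,0,0],[0,0,0]]]'

```text
clock: 10.85
ee_pos: [0.5745, -0.0766, 0.3381]
tcp_rot: [-2.195, 0.067, 2.19]
ft_force: [0.2, 0.5, 0.1]
finger_gap: 0.997
```

```bash
python3 w.py w8 cap knob_right; python3 - <<'E'
import cv2
a=cv2.imread('pics/raw_w8.png');cv2.imwrite('pics/w8c.png',cv2.resize(a[60:360,100:400],(600,600),interpolation=cv2.INTER_CUBIC))
E
```

```text
10.85 [ 0.5745 -0.0766  0.3381] [[0.002, -0.059, -0.998], [-0.002, -0.998, 0.059], [-1.0, 0.002, -0.002]] 0.9967948457928977 [0.23 0.49 0.07]
cap [([255.5, 132.9, 58.6, 62.4], 0.81)]
knob_right [([253.9, 264.0, 38.4, 41.6], 0.84)]
```

View pics/w8c.png

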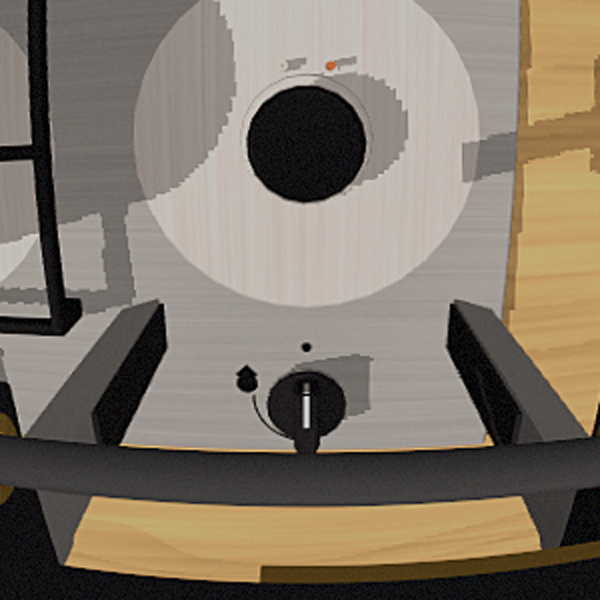

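```bash
python3 capfind.py w8 254 131 .036
python3 - <<'E'
from h import *
import pickle
s,c=pickle.load(open('pics/w8.pkl','rb'));d=np.load('pics/w8.npy')
ax=R.from_rotvec(c['attitude']).apply([0,0,1.]);L=[];
for v in range(105,158):
  for u in range(227,282):
    if (u-253)**2+(v-131.5)**2<25**2 and d[v,u]>0:
        r=ray(c,u,v,True);L.append(np.array(c['eye'])+r*d[v,u]/(r@ax))
L=np.array(L);A=np.c_[L[:,:2]-L[:,:2].mean(0),np.ones(len(L))];print('plane',np.linalg.lstsq(A,L[:,2],rcond=None)[0],L[:,2].std())
f=lambda x,y:(100+(x+.5)/2-.5,60+(y+.5)/2-.5)
print('line ends',onz(c,*f(306,384),.0415,True),onz(c,*f(306,427),.0415,True))
print('dot',onz(c,*f(306,347),.01,True))
print('skirt L/R',onz(c,*f(268,405),.023,True),onz(c,*f(346,405),.023,True),'far',onz(c,*f(306,371),.023,True))
for (u,v,w,h) in((0,0,0,0),): pass
E
```

```text
[ 224  103   59   58 2677] [252.71311169 131.41389615]
enclosing mm 624.8775024414062 -79.28206634521484 28.273820877075195
circ [ 0.62465845 -0.07921564] 0.027574282505496362
shift tool to centre [ 0.00011609 -0.00031875 -0.05019359] tilt [ 0.00222629 -0.0016932  -0.99999609]
plane [-0.00090707  0.00134913  0.036786  ] 0.0007070273010791795
line ends [ 0.50045602 -0.07166077  0.0415    ] [ 0.47328316 -0.07000009  0.0415    ]
dot [ 0.50739429 -0.07211324  0.01      ]
skirt L/R [ 0.47769002 -0.04846551  0.023     ] [ 0.47492466 -0.09309377  0.023     ] far [ 0.49864062 -0.07156668  0.023     ]
```

```bash
python3 need.py .4755 -.0705 .26 -1.631
```

```text
tcp [ 0.5757 -0.0768  0.3378] grasp pt [ 0.5761 -0.0771  0.1578] yaw -1.63 J6 1.3 gap 94.0 ft [-0.15 -0.1  -1.16] 11.0
shift [ 0.0775 -0.0005  0.1006] turn [ 0.001  -0.0023 -0.0015]
```

Emit:
jog_arm --steps '[[0.06,[0,0,0.05],[0,0,0]],[0.045,[0,0,0.045],[0,0,0]],[0.04,[0,0,0],[0,0,0]],[0.04,[0,0,0],[0,0,0]],[0.04,[0,0,0],[0,0,0]]]'

```text
clock: 11.62
ee_pos: [0.4823, -0.0719, 0.3351]
tcp_rot: [-2.191, 0.065, 2.193]
ft_force: [-0.6, -0.2, 1.3]
finger_gap: 0.503
```

```bash
python3 need.py .4755 -.0705 .26 -1.631; python3 w.py w9 knob_right
```

```text
tcp [ 0.4823 -0.0719  0.3351] grasp pt [ 0.4821 -0.072   0.1551] yaw -1.6295 J6 1.25 gap 47.3 ft [-0.57 -0.25  1.35] 11.625
shift [ 0.0751 -0.0011  0.0068] turn [ 0.0015  0.0007 -0.0004]
11.625 [ 0.4823 -0.0719  0.3351] [[-0.001, -0.059, -0.998], [-0.0, -0.998, 0.059], [-1.0, 0.0, 0.001]] 0.5032283411246443 [-0.57 -0.25  1.35]
knob_right [([253.4, 186.4, 41.2, 43.8], 0.78)]
```

View pics/w9.png

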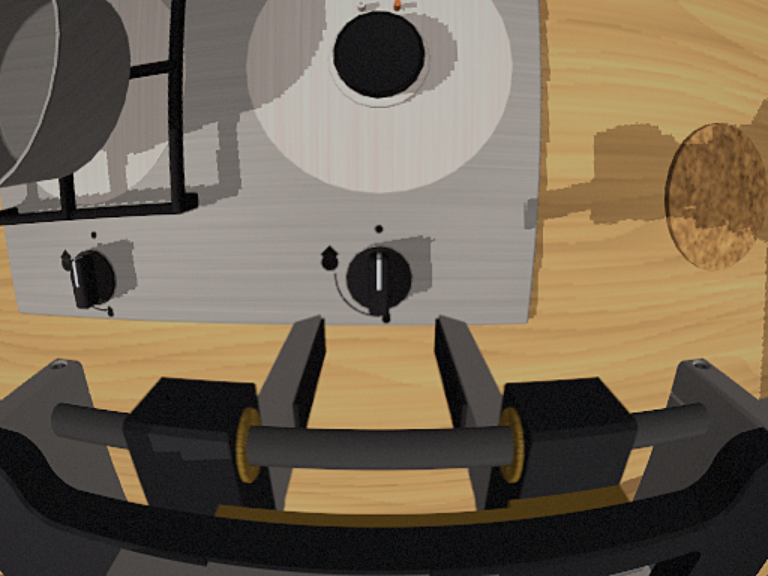

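```bash
python3 - <<'E'
from h import *
import pickle
s,c=pickle.load(open('pics/w9.pkl','rb'))
f=lambda x,y:((x+.5)/1.5-.5,(y+.5)/1.5-.5)
print(onz(c,*f(379,247),.023,True),onz(c,*f(379,310),.023,True),onz(c,*f(346,278),.023,True),onz(c,*f(412,278),.023,True))
print('dot',onz(c,*f(379,229),.01,True),'line',onz(c,*f(379,254),.0415,True),onz(c,*f(379,289),.0415,True))
E
```

```text
[ 0.49742255 -0.07185218  0.023     ] [ 0.45258416 -0.06913544  0.023     ] [ 0.47716966 -0.04799091  0.023     ] [ 0.47445218 -0.09309191  0.023     ]
dot [ 0.50743092 -0.07244268  0.01      ] line [ 0.49686018 -0.07183955  0.0415    ] [ 0.47376172 -0.07044034  0.0415    ]
```

Emit:
jog_arm --steps '[[0.04,[0.03,-0.001,0.0068],[0.0015,0,0]],[0.04,[0.03,0,0],[0,0,0]],[0.04,[0.005,0,0],[0,0,0]],[0.04,[0,0,0],[0,0,0]],[0.04,[0,0,0],[0,0,0]]]'

```text
clock: 12.35
ee_pos: [0.4788, -0.0714, 0.2716]
tcp_rot: [-2.198, 0.068, 2.187]
ft_force: [-0.0, 0.6, 0.6]
finger_gap: 0.429
```

```bash
python3 need.py .4755 -.0705 .2235 -1.631
```

```text
tcp [ 0.4788 -0.0714  0.2716] grasp pt [ 0.4796 -0.0718  0.0916] yaw -1.6302 J6 1.25 gap 40.3 ft [-0.    0.6   0.59] 12.35
shift [ 0.0481 -0.0008  0.0036] turn [ 0.0008 -0.005  -0.0022]
```

Knob axis confirmed at (0.4755, -0.0705), matching 150 mm in front of the burner.

Emit:
jog_arm --steps '[[0.04,[0.02,-0.0008,0.0036],[0,-0.005,-0.002]],[0.04,[0.012,0,0],[0,0,0]],[0.04,[0,0,0],[0,0,0]],[0.04,[0,0,0],[0,0,0]]]'

```text
clock: 12.85
ee_pos: [0.4755, -0.0705, 0.2385]
tcp_rot: [-2.193, 0.066, 2.19]
ft_force: [-0.7, -0.2, 0.4]
finger_gap: 0.429
```

```bash
python3 need.py .4755 -.0705 .2235 -1.631
```

```text
tcp [ 0.4755 -0.0705  0.2385] grasp pt [ 0.4757 -0.0706  0.0585] yaw -1.6301 J6 1.25 gap 40.4 ft [-0.74 -0.19  0.37] 12.85
shift [0.015 0.    0.   ] turn [ 0.0009 -0.0014 -0.0006]
```

Emit:
jog_arm --steps '[[0.04,[0.009,0,0],[0,-0.0014,0]],[0.04,[0.0035,0,0],[0,0,0]],[0.04,[0,0,0],[0,0,0]],[0.04,[0,0,0],[0,0,0]]]'

```text
clock: 13.35
ee_pos: [0.4758, -0.0706, 0.2256]
tcp_rot: [-2.193, 0.066, 2.191]
ft_force: [0.8, -0.9, -0.0]
finger_gap: 0.425
```

```bash
python3 need.py .4755 -.0705 .2235 -1.631; python3 w.py w10
```

```text
tcp [ 0.4758 -0.0706  0.2256] grasp pt [ 0.476  -0.0708  0.0456] yaw -1.6302 J6 1.25 gap 39.9 ft [ 0.82 -0.92 -0.02] 13.35
shift [ 0.0021 -0.0001  0.0003] turn [ 0.0008 -0.001  -0.0009]
13.35 [ 0.4758 -0.0706  0.2256] [[0.001, -0.059, -0.998], [-0.001, -0.998, 0.059], [-1.0, 0.001, -0.001]] 0.42499239255810833 [ 0.82 -0.92 -0.02]
```

View pics/w10.png

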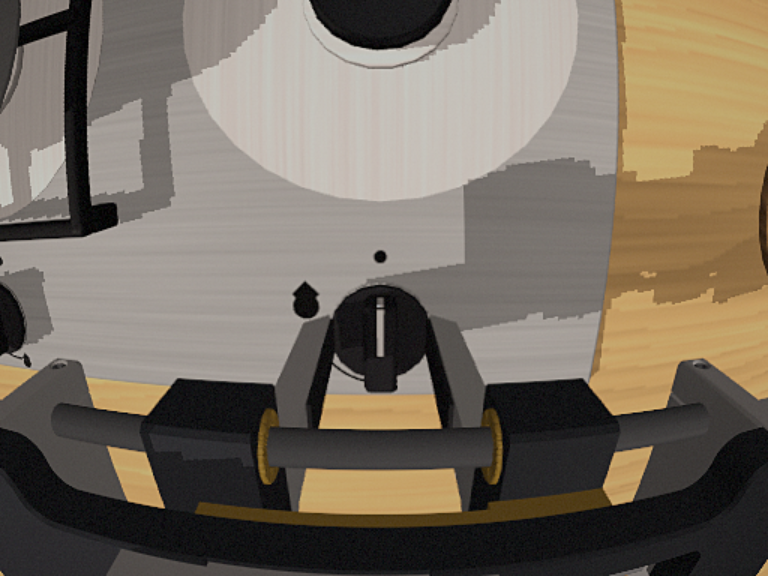

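The fingers straddle the bar grip symmetrically (bar at (380,330)). Close on it.

Emit:
jog_arm --force 35 --steps '[[0.04,[0.0015,0,0.0003],[0,-0.001,0]],[0.005,[0,0,0],[0,0,0]],[0.005,[0,0,0],[0,0,0]],[0.005,[0,0,0],[0,0,0]],[0.005,[0,0,0],[0,0,0]],[0.005,[0,0,0],[0,0,0]]]'

```text
clock: 14.15
ee_pos: [0.4756, -0.0707, 0.2244]
tcp_rot: [-2.193, 0.067, 2.191]
ft_force: [-0.0, -0.0, 0.3]
finger_gap: 0.146
```

```bash
python3 need.py .4755 -.0705 .2235 -1.631; python3 w.py w11
```

```text
tcp [ 0.4756 -0.0707  0.2244] grasp pt [ 0.4757 -0.0709  0.0444] yaw -1.6302 J6 1.25 gap 13.7 ft [-0.04 -0.04  0.28] 14.15
shift [ 0.0009 -0.0002  0.0001] turn [ 0.0008 -0.0008 -0.0013]
14.15 [ 0.4756 -0.0707  0.2244] [[0.001, -0.059, -0.998], [-0.001, -0.998, 0.059], [-1.0, 0.001, -0.001]] 0.14627580440029575 [-0.04 -0.04  0.28]
```

View pics/w11.png

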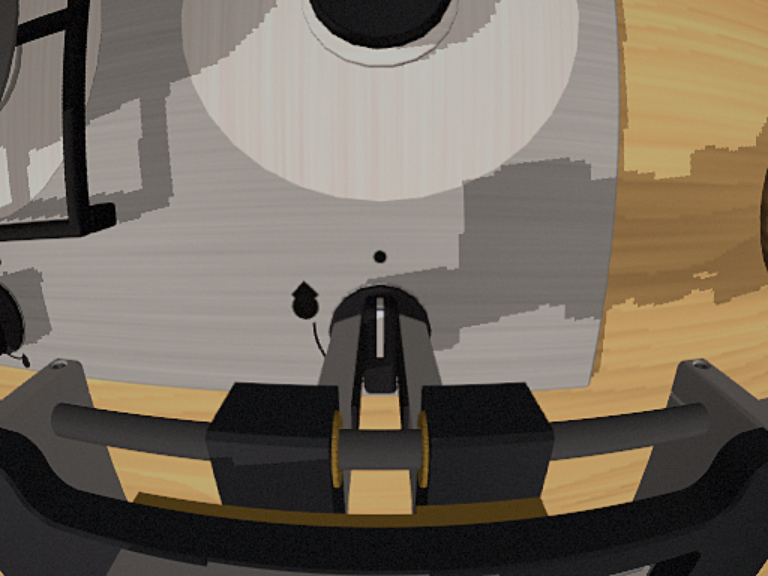

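Emit:
jog_arm --steps '[[0.005,[0.004,0,0],[0,0,0]],[0.005,[0.004,0,0],[0,0,0]],[0.005,[0.003,0,0],[0,0,0]]]'

```text
clock: 14.58
ee_pos: [0.4771, -0.071, 0.2179]
tcp_rot: [-2.187, 0.064, 2.196]
ft_force: [-16.4, 4.9, 40.7]
finger_gap: 0.143
```

```bash
python3 need.py .4755 -.0705 .2165 -1.631
```

```text
tcp [ 0.4771 -0.071   0.2179] grasp pt [ 0.4763 -0.071   0.0379] yaw -1.6292 J6 1.25 gap 13.4 ft [-16.42   4.85  40.69] 14.575
shift [ 0.0014 -0.0004  0.0016] turn [ 0.0018  0.0041 -0.0003]
```

Emit:
jog_arm --steps '[[0.005,[0.0015,0,0.0008],[0,0.002,0]],[0.005,[0.0015,0,0.0008],[0,0.002,0]]]'

```text
clock: 14.82
ee_pos: [0.4764, -0.0711, 0.2183]
tcp_rot: [-2.189, 0.063, 2.195]
ft_force: [-4.5, 1.9, 12.7]
finger_gap: 0.141
```

```bash
python3 need.py .4755 -.0705 .2175 -1.631; python3 w.py w12
```

```text
tcp [ 0.4764 -0.0711  0.2183] grasp pt [ 0.4759 -0.071   0.0383] yaw -1.6286 J6 1.25 gap 13.2 ft [-4.51  1.87 12.74] 14.825
shift [ 0.0008 -0.0005  0.0009] turn [0.0024 0.0025 0.0003]
14.825 [ 0.4764 -0.0711  0.2183] [[-0.002, -0.058, -0.998], [0.0, -0.998, 0.058], [-1.0, -0.0, 0.002]] 0.14050118330176944 [-4.51  1.87 12.74]
```

View pics/w12.png

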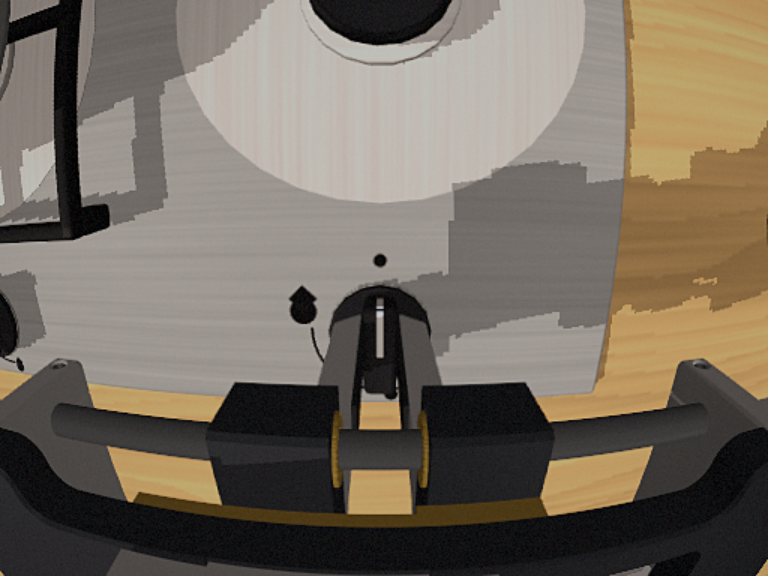

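Knob moved with the fingers (line unchanged at (380,297–357) in view), TCP sank 6.1 mm and force exceeds the spring's 10 N: fully down. Start turning while pressing.

Emit:
jog_arm --steps '[[0.005,[0.003,0,0.0008],[0,0.002,0]],[0.005,[0.003,0,0],[-0.1,0,0]],[0.005,[0.003,0,0],[-0.1,0,0]],[0.005,[0.0025,0,0],[0,0,0]]]'

```text
clock: 15.38
ee_pos: [0.4784, -0.0715, 0.2181]
tcp_rot: [2.133, 0.167, -2.157]
ft_force: [-11.2, 2.6, 23.7]
finger_gap: 0.145
```

```bash
python3 need.py .4757 -.0709 .218 -0.32
```

```text
tcp [ 0.4784 -0.0715  0.2181] grasp pt [ 0.4764 -0.0708  0.0381] yaw -1.4197 J6 1.04 gap 13.6 ft [-11.21   2.63  23.75] 15.375
shift [ 0.0001 -0.001   0.0026] turn [-1.0997  0.007   0.0107]
```

Emit:
jog_arm --steps '[[0.005,[0.0025,-0.0005,0.0015],[-0.14,0.004,0.006]],[0.005,[0.0025,0,0.0005],[-0.14,0.002,0.002]],[0.005,[0.0025,0,0.0005],[-0.14,0.002,0.002]]]'

```text
clock: 15.75
ee_pos: [0.4776, -0.0708, 0.2181]
tcp_rot: [1.884, 0.574, -1.898]
ft_force: [-12.0, 5.8, 28.1]
finger_gap: 0.148
```

```bash
python3 need.py .4757 -.0709 .218 -0.32
```

```text
tcp [ 0.4776 -0.0708  0.2181] grasp pt [ 0.4761 -0.0703  0.0381] yaw -0.9867 J6 0.6 gap 13.9 ft [-12.04   5.76  28.15] 15.75
shift [ 0.0001 -0.001   0.0017] turn [-0.6667  0.0031  0.0086]
```

Emit:
jog_arm --steps '[[0.005,[0.0022,-0.0007,0.001],[-0.14,0.003,0.006]],[0.005,[0.0022,-0.0004,0.0005],[-0.14,0.001,0.003]],[0.005,[0.0022,-0.0004,0.0005],[-0.14,0.001,0.003]]]'

```text
clock: 16.12
ee_pos: [0.4764, -0.0703, 0.2181]
tcp_rot: [1.602, 0.9, -1.607]
ft_force: [-10.9, 4.9, 25.4]
finger_gap: 0.147
```

```bash
python3 need.py .4757 -.0709 .218 -0.32; python3 w.py w13
```

```text
tcp [ 0.4764 -0.0703  0.2181] grasp pt [ 0.4755 -0.0699  0.0381] yaw -0.5521 J6 0.17 gap 13.8 ft [-10.86   4.9   25.44] 16.125
shift [ 0.0001 -0.0003  0.0009] turn [-2.321e-01 -1.000e-04  5.300e-03]
16.125 [ 0.4764 -0.0703  0.2181] [[-0.005, 0.851, -0.525], [0.002, -0.525, -0.851], [-1.0, -0.005, 0.001]] 0.14670871459924728 [-10.86   4.9   25.44]
```

View pics/w13.png

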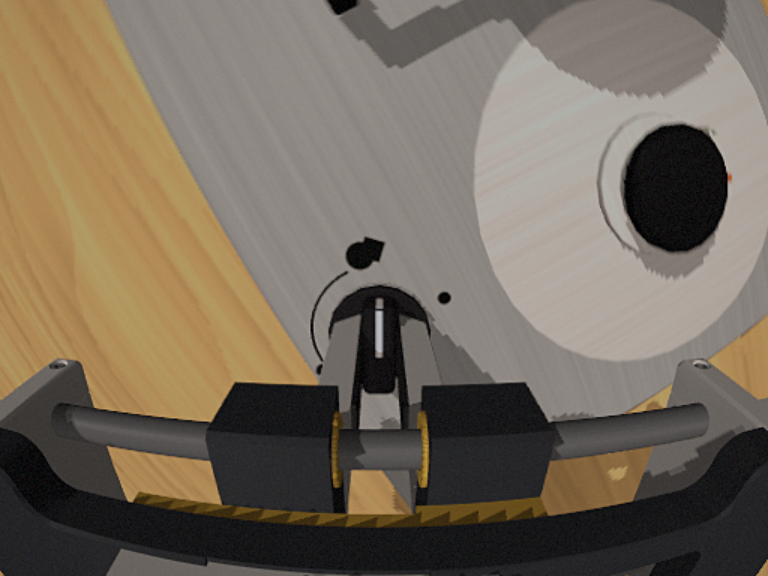

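The white line follows the fingers and points just short of the big drop at (362,255). About 0.23 rad to go.

Emit:
jog_arm --steps '[[0.005,[0.0022,-0.0003,0.0006],[-0.12,0,0.004]],[0.005,[0.0022,0,0.0004],[-0.09,0,0.002]],[0.005,[0.0022,0,0.0003],[0,0,0]]]'

```text
clock: 16.55
ee_pos: [0.4768, -0.0707, 0.2182]
tcp_rot: [1.447, 1.043, -1.454]
ft_force: [-9.5, 3.7, 22.3]
finger_gap: 0.147
```

```bash
python3 need.py .4757 -.0709 .218 -0.32; python3 w.py w14
```

```text
tcp [ 0.4768 -0.0707  0.2182] grasp pt [ 0.4753 -0.0698  0.0382] yaw -0.3303 J6 -0.05 gap 13.8 ft [-9.51  3.72 22.27] 16.55
shift [ 0.0002 -0.0009  0.0006] turn [-0.0103 -0.0019  0.0091]
16.55 [ 0.4768 -0.0707  0.2182] [[-0.008, 0.946, -0.324], [0.005, -0.324, -0.946], [-1.0, -0.009, -0.002]] 0.14677982759045893 [-9.51  3.72 22.27]
```

View pics/w14.png

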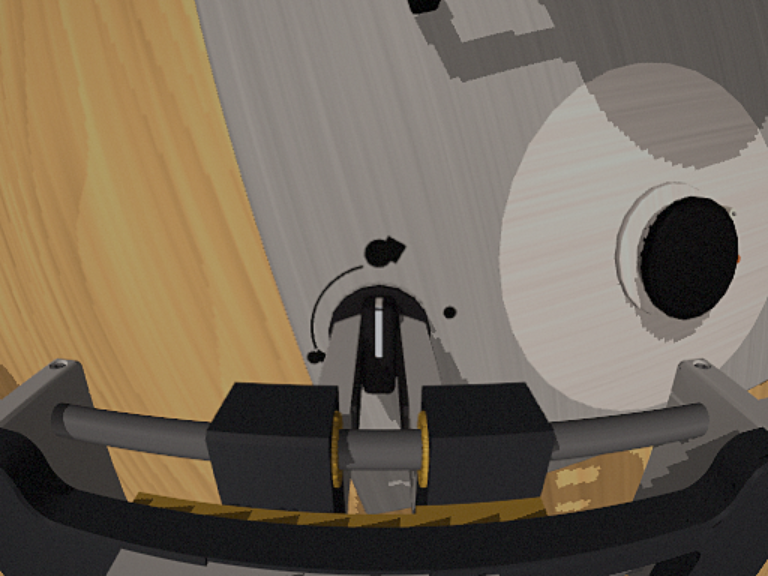

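The line (378,330) points straight at the big drop (378,252). Hold pressed.

Emit:
jog_arm --steps '[[0.005,[0.0022,-0.0003,0.0003],[0,0,0]],[0.005,[0.0022,0,0.0003],[0,0,0]],[0.005,[0.0022,0,0.0003],[0,0,0]],[0.005,[0.0022,0,0.0003],[0,0,0]],[0.005,[0.0022,0,0.0003],[0,0,0]],[0.005,[0.0022,0,0.0003],[0,0,0]],[0.005,[0.0022,0,0.0003],[0,0,0]],[0.005,[0.0022,0,0.0003],[0,0,0]]]'

```text
clock: 17.6
ee_pos: [0.48, -0.0722, 0.2181]
tcp_rot: [1.441, 1.061, -1.462]
ft_force: [-9.8, 4.3, 23.0]
finger_gap: 0.147
```

```bash
python3 need.py .4757 -.0709 .218 -0.32; python3 w.py w15 cap;python3 need.py .4757 -.0709 .218 -0.32; python3 - <<'E'
from cell import snapshot
import cv2
p,d=snapshot('scene');cv2.imwrite('pics/sceneE.png',cv2.resize(p[100:320,100:400,::-1],(780,572),interpolation=cv2.INTER_CUBIC))
p,d=snapshot('top');cv2.imwrite('pics/topE.png',cv2.resize(p[90:290,100:480,::-1],(798,420),interpolation=cv2.INTER_CUBIC))
E
python3 need.py .4757 -.0709 .218 -0.32
```

```text
tcp [ 0.48   -0.0722  0.2181] grasp pt [ 0.4757 -0.07    0.0381] yaw -0.327 J6 -0.06 gap 13.8 ft [-9.81  4.3  23.05] 17.6
shift [ 0.0002 -0.0045  0.0001] turn [-0.007  -0.0042  0.0263]
17.6 [ 0.48   -0.0722  0.2181] [[-0.024, 0.947, -0.321], [0.012, -0.321, -0.947], [-1.0, -0.026, -0.004]] 0.14669261149783616 [-9.81  4.3  23.05]
cap [([462.1, 174.1, 60.9, 82.4], 0.64), ([253.7, 227.6, 70.0, 71.5], 0.63)]
tcp [ 0.48   -0.0722  0.2181] grasp pt [ 0.4757 -0.07    0.0381] yaw -0.3271 J6 -0.06 gap 13.7 ft [-9.6   4.2  23.34] 17.7
shift [ 0.0002 -0.0045  0.0001] turn [-0.0071 -0.0042  0.0263]
tcp [ 0.4799 -0.0722  0.2181] grasp pt [ 0.4757 -0.07    0.0381] yaw -0.327 J6 -0.06 gap 13.8 ft [-10.06   4.49  22.47] 17.8
shift [ 0.0002 -0.0044  0.0001] turn [-0.0071 -0.0041  0.0263]
```

View pics/w15.png

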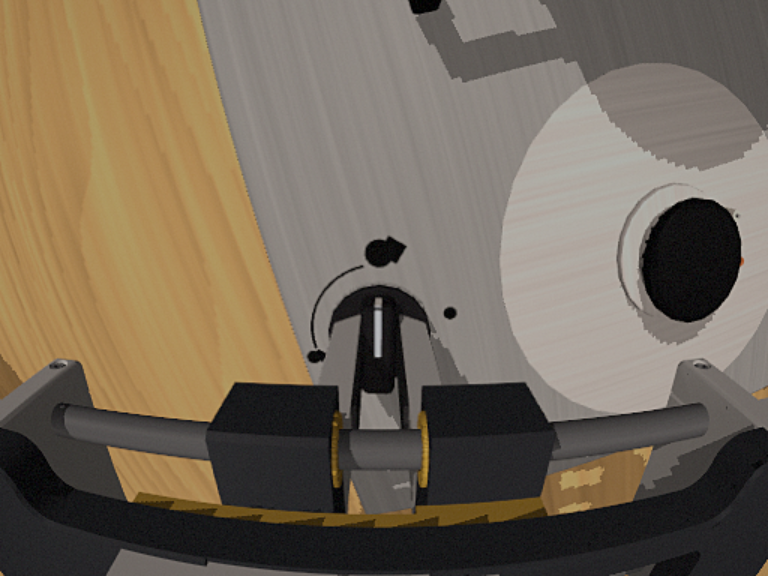

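View pics/sceneE.png

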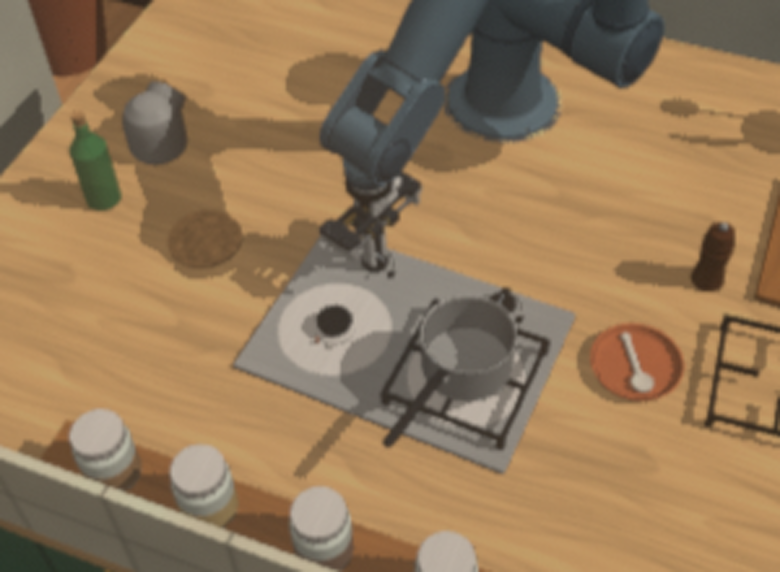

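The cap is on the burner and the knob is held down at the big-flame mark. Force is steady at about 23 N, the turn is about 1.30 rad, and nothing else has moved. Handing in.

```bash
python3 -c "
from cell import robot
print(robot.sign_off())"
```

```text
the job is handed in; nothing more can be done
None
```

I seated the cap on the bare right burner and let go of it. I then pushed that burner's knob all the way down, turned it to the big-flame mark without letting it up, and handed in at about 17.8 s still holding it.

**Cap:** Before I moved to the knob, it measured within about 1 mm of the burner axis. It lay flat, with its top at 36.8 mm against a nominal 36 mm. I did not measure it again at the end, but the last pictures show it still on the burner.

**Knob:** It went down about 6 mm, to its stop, and turned about 1.30 rad. The white line pointed straight at the big drop. The push held steady at about 23 N vertical, with about 10 N sideways, and the fingers stayed closed on the bar.

**Surroundings:** The last scene picture shows the saucepan, the other knob and the other things where they were; I checked them only by eye.

**Disagreements:**
- **Cameras:** The top and scene cameras put things 3–8 mm away from where the wrist camera did. I went by the wrist camera, whose readings matched the known sizes.
- **Tool tilt:** The tool leaned by about 1.5 degrees while holding the knob down.

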